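# Set out the client's tray for an acrylic fill in red

## Task

Set out the next client's tray: put the black-lidded powder tub, the red varnish, the block of file bits and the white buffer block on it, each right way up and down on the floor of the green holder shaped for it (tub in the wide round one, varnish in the small round one, bit block lengthwise in the short rectangular one, buffer lengthwise in the long one). The white-lidded tub and the purple varnish are for someone else: leave them standing where they are.

Things in the scene. Friction and masses are not known exactly. Their poses are not given: they have to be found in the camera images.
- black_lid_tub_center (a point): Belongs on the tray. Squat round powder tub, white with a pink band and a BLACK lid, 49 mm across, 44 mm high, about 60 g; the lid (the top 12 mm) is screwed tight and is the place to grip. Point: its centre, 22 mm above its underside; z up when upright.
- red_varnish_center (a point): Belongs on the tray. Small varnish bottle with a RED round body and a slim BLACK cap, 72 mm high, about 55 g; the glass is about 31 mm across (26 mm where it is solid to the touch) and 40 mm high, the cap above it 13 mm across and 32 mm high. Point: its centre, 36 mm above its underside; z up when upright.
- bit_block_center (a point): Belongs on the tray. Black block with ten coloured file bits standing in it; the block is 26 mm (x) by 62 mm (y) by 20 mm high, 43 mm high with the bits, about 70 g. Grip the black block across its 26 mm width; the bits lie between the fingers. Point: half-way up the whole, 21.5 mm above the underside, so that the block itself ends 1.5 mm below the point; y along its length, z up.
- white_buffer_center (a point): Belongs on the tray. WHITE four-sided foam buffer block (rigid), 26 mm (x) by 92 mm (y) by 26 mm high, about 18 g. Point: its centre, 13 mm above its underside; y along its length, z up.
- white_lid_tub_center (a point): Look-alike that stays where it is: powder tub with a WHITE lid, 55 mm across, 44 mm high, loose. Point: its centre, 22 mm above its underside.
- purple_varnish_center (a point): Look-alike that stays where it is: varnish bottle with a dark PURPLE round body and a TAN cap, 31 mm across, 72 mm high, loose. Point: its centre, 36 mm above its underside.
- wide_round_holder: Sage-green round holder, the WIDER of the two round ones, for the tub: 76 mm across outside, 66 mm inside; floor 3 mm above its underside, rim 10 mm above its underside. Fixed with the other 3 holders (places change; centres over 95 mm apart) in a white tray, 230x290 mm, rim 11 mm above the table. Origin: centre of its underside, 3 mm above the table; z up.
- small_round_holder: Sage-green round holder, the NARROWER of the two round ones, for the varnish bottle: 56 mm across outside, 46 mm inside; floor 3 mm above its underside, rim 10 mm above its underside. Fixed with the other 3 holders (places change; centres over 95 mm apart) in a white tray, 230x290 mm, rim 11 mm above the table. Origin: centre of its underside, 3 mm above the table; z up.
- short_holder: Sage-green rectangular holder, the SHORTER of the two, for the bit block: inside 42 mm (x) by 78 mm (y), walls 4 mm thick; wall tops 12 mm, floor 3 mm above its underside; long walls open over the middle 50 mm for fingers. y along its length. Fixed with the other 3 holders (places change; centres over 95 mm apart) in a white tray, 230x290 mm, rim 11 mm above the table. Origin: centre of its underside, 3 mm above the table; z up.
- long_holder: Sage-green rectangular holder, the LONGER of the two, for the buffer block: inside 42 mm (x) by 108 mm (y), walls 4 mm thick; wall tops 12 mm, floor 3 mm above its underside; long walls open over the middle 60 mm for fingers. y along its length. Fixed with the other 3 holders (places change; centres over 95 mm apart) in a white tray, 230x290 mm, rim 11 mm above the table. Origin: centre of its underside, 3 mm above the table; z up.
Not all that is in view belongs to the job. Leave any orange look-alike of the part that bears red_varnish_center alone.

How it is judged:
By the outcome, as a careful person would: the job done as asked, in the order asked, and still so for the second after the job is handed in, with the robot touching nothing.
It also fails if it takes over 104 s, if anything falls off the work surface, if the arm or the gripper's body presses on something with over 40 N, if the wrist force passes 120 N, or if a joint passes its speed limit or range.

## Robot

A 6-joint arm with a two-finger parallel gripper is mounted at the origin on a cart in front of the work surface, level with it; the furniture and walls round the work are solid. World frame = base frame: x ahead of the robot, y to its left, z up, the work surface at z = 0. Lengths are in m, angles in degrees, forces in N, time in s.
With the tool pointing down it reaches from about 0.375 to 0.9 m from the base axis. Payload 3.1 kg.
Tool frame: the origin (TCP) lies midway between the tips of the shut fingers; the grasp point (between the pads) lies 19 mm behind it; z points along the fingers, y is the line along which they close (so a half turn about z gives the same grasp; the last joint's range is limited). The gripper opens to 87 mm and grips with 3 to 60 N. Pads are 19 mm wide; open, the fingers measure 117 mm over their backs; the gripper's body (75 mm by 190 mm) begins 51 mm behind the grasp point.
Start: joints at [57.382, 30.224, 82.088, -0, 67.689, -10.227], TCP at [0.238, 0.578, 0.223] pointing down, gripper open.
Joint ranges: [-176.69, 176.69], [-43.24, 126.21], [12.49, 139.97], [-82, 262], [0, 151.66], [-163.58, 163.58]. Speed limits (degrees/s): [159.86, 159.86, 180, 180, 180, 180].

## Interface

Orientations are given as a 3x3 rotation matrix whose columns are the frame's x, y, z axes.
In Python, from cell import r gives the robot as it stands.
- The arm moves only by the shell command python3 -m creep 'ROWS'. ROWS is JSON, one flat list of numbers, 7 for each row, row after row: the opening, from 0 (shut) to 1 (fully open), then the shift along the world's x, y, z in m, then the turn, a rotation vector about the world's x, y, z in rad. In form: [fingers, x, y, z, ax, ay, az, fingers, x, y, z, ax, ay, az, ...]. A call has 1 to 8 rows; each row is the pose to reach, as a shift and turn from the pose commanded when the call began; what a row does not reach only later rows make up. A row lasts 1/10 s, in which the tool goes at most 50 mm and 8.59 degrees, less where a joint would pass 70% of its speed; a pose out of reach is approached as far as the arm can. A call with a gripper value outside its range is refused whole. The fingers move at their own pace and stop on an object; the grip force is fixed at half the most. Time passes only in rows, so rows that repeat a pose let the fingers close. It gives the time, the measured TCP pose, the force, the opening and the grip force at its end, in the units of the state.
- r.observe(): the state, without advancing time (a new reading comes with each control period).
- r.capture(name): name is "side" or "top" or "wrist"; returns a dict with "img" (384x512x3 uint8, blue, green, red), "range_z" (384x512 float32, m along the optical axis (not along the pixel's ray), 0 where there is no reading), "intrinsics" (3x3 intrinsics, pixels), "R" (3x3) and "t" (3): a world point X has camera coordinates R X + t. Camera axes: x right, y down, z forward; pixel columns grow to the right and rows downward; lengths in m; the calibration is good to about 2 mm. A picture is of the moment at which its call begins.
- r.sign_off(): hands the job in; it is judged then, once.
The state is a dict: "time": time; "joint_positions": joint angles; "joint_velocities": joint speeds; "joint_efforts": joint torques, N m; "ee_pos": TCP position; "eef_rot": TCP orientation; "force": force on the tool from outside, world axes, zero at the start; "wrist_torque": the same for the moment, N m; "finger_gap": finger opening in m; "gripper_force": force on a finger pad.
Only numpy, scipy, OpenCV 4.12 (cv2) and the standard library are available. Lean on these libraries where they do the work, as an engineer would, in place of code of your own. Each camera call takes 0.05 s, during which the arm holds its last target. There are 200 camera calls.

## Working session

There is one attempt and no reset: what is moved stays moved. The work goes in short steps, Python scripts to look and compute and a shell command to move; the robot and the scene stay as the last step left them, time stands still between calls to the robot, and variables do not carry over. Pictures are saved under pics/ and viewed, at most 14 in all, crops included, and the job is handed in when it is done.

```bash
ls; mkdir -p pics; python3 - <<'E'
from cell import r
import cv2,numpy as np
s=r.observe(); print(s['time'],s['ee_pos'],s['eef_rot'],s['finger_gap'])
for n in("top","side"):
    c=r.capture(n); np.savez('pics/%s0.npz'%n,**c); cv2.imwrite('pics/%s0.png'%n,c['img']); print(n,c['intrinsics'],c['R'],c['t'])
E
```

```text
pics
0.0 [0.23767425 0.57725565 0.22158338] [[-9.24623986e-01  3.80879610e-01 -1.09865303e-03]
 [ 3.80881065e-01  9.24622207e-01 -1.84082760e-03]
 [ 3.14705287e-04 -2.12052949e-03 -9.99997702e-01]] 0.08710565516305674
top [[389.05446567   0.         253.35863141]
 [  0.         389.05446567 193.89659701]
 [  0.           0.           1.        ]] [[-0.01179194 -0.99956805 -0.02691959]
 [-0.98243372  0.01659558 -0.18587247]
 [ 0.18623892  0.02425491 -0.98220505]] [-0.03441262  0.55247198  0.96136563]
side [[487.57414618   0.         244.30905293]
 [  0.         487.57414618 192.05685408]
 [  0.           0.           1.        ]] [[-0.9831342  -0.18130559 -0.02398814]
 [-0.05717198  0.42927384 -0.90136304]
 [ 0.17371964 -0.88478938 -0.43239939]] [0.53979277 0.11941919 1.18586771]
```

View pics/top0.png

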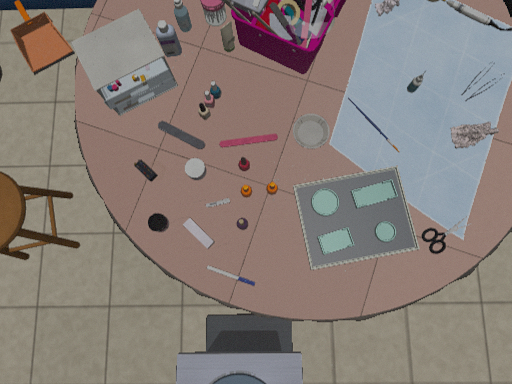

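View pics/side0.png

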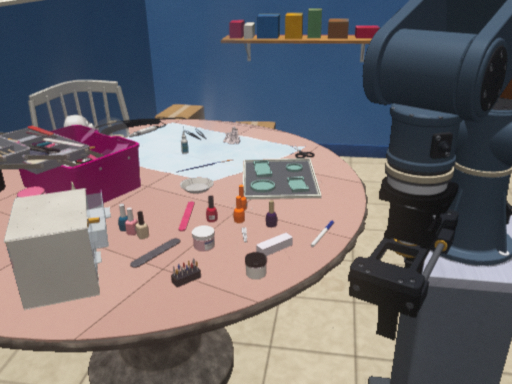

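The top view shows the black tub at about (158,222), bit block (146,170), buffer (198,233) and red varnish (244,163). The orange bottles are at (246,190) and (272,187), purple at (242,223), the white tub at (195,168), and the tray at right centre. I'll enlarge both areas.

```bash
python3 - <<'E'
import cv2
i=cv2.imread('pics/top0.png')
cv2.imwrite('pics/c1.png',cv2.resize(i[145:255,130:290],None,fx=5,fy=5,interpolation=cv2.INTER_CUBIC))
cv2.imwrite('pics/c2.png',cv2.resize(i[160:275,285:425],None,fx=5,fy=5,interpolation=cv2.INTER_CUBIC))
E
```

```text
(no output)
```

View pics/c1.png

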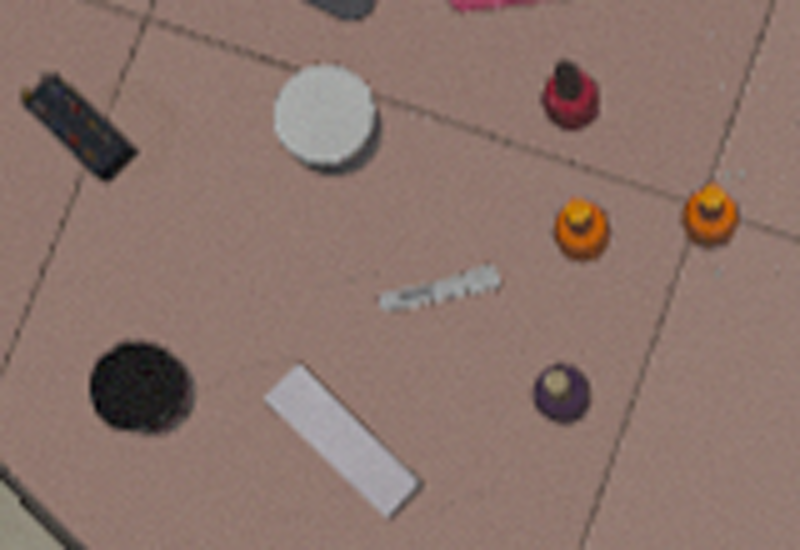

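View pics/c2.png

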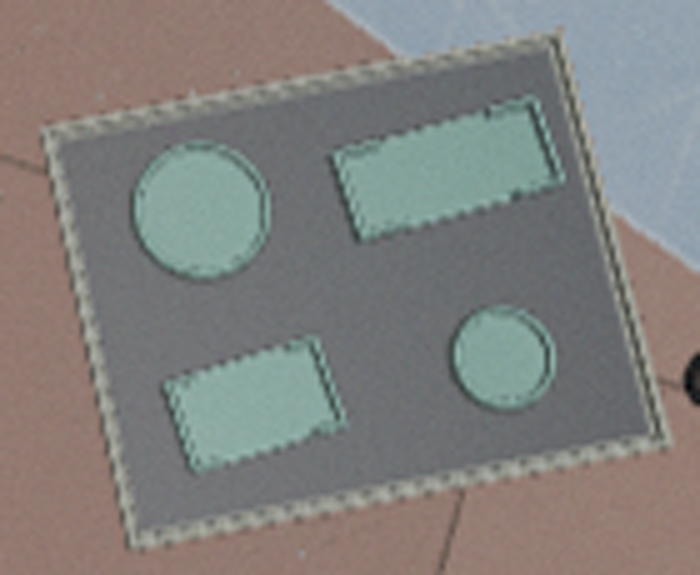

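The crops show (in crop pixels) the black lid centre at (138,387), buffer corners (300,365), (265,398), (390,517), (422,484), and the red cap top at (567,68). The four holders are clear: wide (201,210), small (503,357), short (256,404), long (449,168).

```bash
cat > h.py <<'E'
import numpy as np
def px2w(u,v,z,c):
    R,t,K=c['R'],c['t'],c['intrinsics']
    d=R.T@np.linalg.inv(K)@np.array([u,v,1.]); o=-R.T@t
    return o+d*(z-o[2])/d[2]
E
python3 - <<'E'
import numpy as np
from h import px2w
c=np.load('pics/top0.npz')
def P(u,v,z,o): 
    a,b=(u+.5)/5-.5+o[0],(v+.5)/5-.5+o[1]; return px2w(a,b,z,c)[:2]
A=(130,145);B=(285,160)
for n,u,v,z,o in [('btub',138,387,.044,A),('wtub',325,115,.044,A),('redcap',567,68,.072,A),('redbody',571,100,.03,A),('purp',556,381,.072,A),('or1',579,210,.072,A),('or2',711,198,.072,A),('wide',201,210,.013,B),('small',503,357,.013,B)]:
    p=P(u,v,z,o); print(n,p.round(4),np.hypot(*p).round(3))
for n,q,z,o in [('bits',[(47,75),(25,100),(107,180),(135,152)],.02,A),('buf',[(300,365),(265,398),(390,517),(422,484)],.026,A),('short',[(163,382),(197,472),(345,425),(318,337)],.015,B),('long',[(332,155),(362,240),(565,182),(538,97)],.015,B)]:
    w=np.array([P(*p,z,o) for p in q]); m=w.mean(0); l=(w[2]+w[3]-w[0]-w[1])/2; s=(w[0]+w[3]-w[1]-w[2])/2
    print(n,m.round(4),'len',np.linalg.norm(l).round(3),'wid',np.linalg.norm(s).round(3),'ang len',np.degrees(np.arctan2(l[1],l[0])).round(1),'ang s',np.degrees(np.arctan2(s[1],s[0])).round(1),np.hypot(*m).round(3))
E
```

```text
btub [0.4831 0.2092] 0.526
wtub [0.6273 0.1138] 0.638
redcap [ 0.6428 -0.017 ] 0.643
redbody [ 0.6369 -0.0169] 0.637
purp [ 0.4796 -0.0104] 0.48
or1 [ 0.5674 -0.0227] 0.568
or2 [ 0.5724 -0.0903] 0.58
wide [ 0.5349 -0.2326] 0.583
small [ 0.454  -0.3872] 0.597
bits [0.6297 0.2537] len 0.066 wid 0.02 ang len -132.9 ang s -41.9 0.679
buf [0.4553 0.1042] len 0.092 wid 0.024 ang len -133.8 ang s -45.6 0.467
short [ 0.4311 -0.2562] len 0.084 wid 0.049 ang len -74.1 ang s 16.2 0.501
long [ 0.5551 -0.3656] len 0.115 wid 0.048 ang len -75.0 ang s 14.4 0.665
```

```bash
python3 -m creep '[1,0.245,-0.369,-0.05,0,0,-0.9, 1,0.245,-0.369,-0.05,0,0,-0.9, 1,0.245,-0.369,-0.05,0,0,-0.9, 1,0.245,-0.369,-0.05,0,0,-0.9, 1,0.245,-0.369,-0.05,0,0,-0.9, 1,0.245,-0.369,-0.05,0,0,-0.9, 1,0.245,-0.369,-0.05,0,0,-0.9, 1,0.245,-0.369,-0.05,0,0,-0.9]'
```

```text
time: 0.9
ee_pos: [0.4585, 0.2449, 0.1773]
eef_rot: [[-0.276, 0.961, -0.0], [0.961, 0.276, -0.0], [0.0, -0.0, -1.0]]
force: [0.3, 0.9, -0.7]
finger_gap: 0.0869
gripper_force: 0.0
```

```bash
python3 -m creep '[1,0.024,-0.036,0,0,0,0, 1,0.024,-0.036,0,0,0,0, 1,0.024,-0.036,0,0,0,0]'; python3 - <<'E'
from cell import r
import cv2,numpy as np
c=r.capture('wrist'); np.savez('pics/w1.npz',**c); cv2.imwrite('pics/w1.png',c['img']); print(c['R'],c['t'],c['intrinsics'],r.observe()['ee_pos'])
E
```

```text
time: 1.2
ee_pos: [0.482, 0.2098, 0.1773]
eef_rot: [[-0.273, 0.962, -0.001], [0.962, 0.273, 0.0], [0.001, -0.001, -1.0]]
force: [-0.8, -0.0, -1.2]
finger_gap: 0.087
gripper_force: 0.0
[[ 0.96233223  0.27187244 -0.00143271]
 [ 0.26157083 -0.92440532  0.27758873]
 [ 0.07414432 -0.26750733 -0.96069894]] [-0.52026464  0.04758231  0.36666372] [[292.95520049   0.         253.35041963]
 [  0.         292.95520049 192.79699741]
 [  0.           0.           1.        ]] [0.48126502 0.21070388 0.17734998]
```

View pics/w1.png

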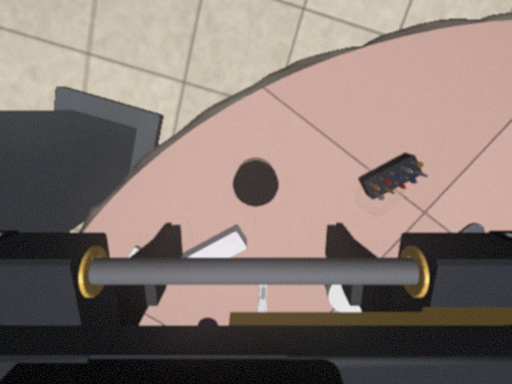

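The wrist view shows the black lid at (256,183), midway between the fingers, and the bit block at about (392,177).

```bash
python3 - <<'E'
import numpy as np
from h import px2w
c=np.load('pics/w1.npz')
print(px2w(256,183,.044,c), px2w(388,178,.02,c))
E
```

```text
[0.48351761 0.212479   0.044     ] [0.62526143 0.25223481 0.02      ]
```

```bash
python3 -m creep '[1,0.001,0,-0.05,0,0,0, 1,0.001,0,-0.1,0,0,0, 1,0.001,0,-0.14,0,0,0, 1,0.001,0,-0.157,0,0,0, 1,0.001,0,-0.157,0,0,0, 0,0.001,0,-0.157,0,0,0, 0,0.001,0,-0.157,0,0,0, 0,0.001,0,-0.157,0,0,0]'; python3 -m creep '[0,0,0,0,0,0,0, 0,0,0,0,0,0,0, 0,0,0,0,0,0,0, 0,0,0.0,0.03,0,0,0, 0,0,0,0.06,0,0,0, 0,0,0,0.09,0,0,0, 0,0,0,0.09,0,0,0]'
```

```text
time: 2.05
ee_pos: [0.4838, 0.2114, 0.0222]
eef_rot: [[-0.277, 0.961, 0.003], [0.961, 0.277, 0.001], [-0.0, 0.003, -1.0]]
force: [-0.4, 1.0, 1.1]
finger_gap: 0.0705
gripper_force: 0.0
time: 2.75
ee_pos: [0.4855, 0.2113, 0.1141]
eef_rot: [[-0.276, 0.961, 0.008], [0.961, 0.276, 0.002], [-0.001, 0.008, -1.0]]
force: [1.3, 0.1, -1.2]
finger_gap: 0.0468
gripper_force: 30.0
```

```bash
python3 -m creep '[0,0.0055,-0.05,0.02,0,0,0, 0,0.011,-0.1,0.02,0,0,0, 0,0.017,-0.149,0.02,0,0,0, 0,0.022,-0.198,0.02,0,0,0, 0,0.028,-0.247,0.02,0,0,0, 0,0.033,-0.296,0.02,0,0,0, 0,0.039,-0.345,0.02,0,0,0, 0,0.044,-0.394,0.02,0,0,0]';python3 -m creep '[0,0.005,-0.05,0,0,0,0, 0,0.005,-0.05,0,0,0,0, 0,0.005,-0.05,0,0,0,0]'; python3 - <<'E'
from cell import r
import cv2,numpy as np
c=r.capture('wrist'); np.savez('pics/w2.npz',**c); cv2.imwrite('pics/w2.png',c['img']); print(r.observe()['ee_pos'])
E
```

```text
time: 3.55
ee_pos: [0.5261, -0.1851, 0.1295]
eef_rot: [[-0.276, 0.961, -0.002], [0.961, 0.276, 0.001], [0.002, -0.001, -1.0]]
force: [1.0, -0.2, -1.3]
finger_gap: 0.047
gripper_force: 30.0
time: 3.85
ee_pos: [0.5309, -0.2341, 0.1293]
eef_rot: [[-0.273, 0.962, -0.002], [0.962, 0.273, 0.002], [0.002, -0.001, -1.0]]
force: [0.4, 0.3, -1.1]
finger_gap: 0.0472
gripper_force: 30.0
[ 0.53054876 -0.23248067  0.12936509]
```

View pics/w2.png

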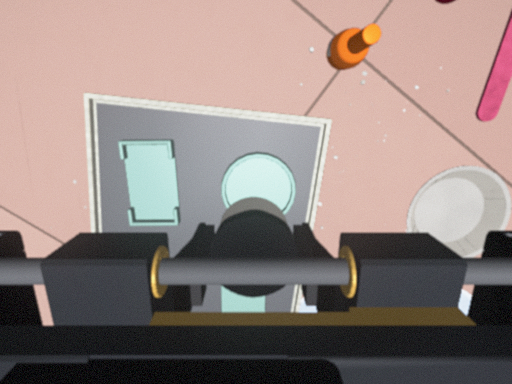

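The tub hangs straight from the fingers, with the wide holder at (259,188) and the short holder at about (150,183).

```bash
python3 - <<'E'
import numpy as np
from h import px2w
c=np.load('pics/w2.npz')
print(px2w(259,189,.013,c), px2w(150,183,.015,c))
for l in [(222,188),(296,190),(259,152)]: print(px2w(*l,.013,c))
E
```

```text
[ 0.53546871 -0.23219672  0.013     ] [ 0.43192255 -0.25464448  0.015     ]
[ 0.50026201 -0.24109617  0.013     ]
[ 0.57072885 -0.22328377  0.013     ]
[ 0.52541027 -0.19727807  0.013     ]
```

```bash
python3 -m creep '[0,0.0045,0,0,0,0,0, 0,0.0045,0,-0.04,0,0,0, 0,0.0045,0,-0.075,0,0,0, 0,0.0045,0,-0.095,0,0,0, 0,0.0045,0,-0.101,0,0,0, 0,0.0045,0,-0.101,0,0,0, 0,0.0045,0,-0.101,0,0,0]'
```

```text
time: 4.6
ee_pos: [0.5374, -0.233, 0.0307]
eef_rot: [[-0.278, 0.961, 0.002], [0.961, 0.278, -0.001], [-0.002, 0.001, -1.0]]
force: [1.3, -0.2, -0.4]
finger_gap: 0.0469
gripper_force: 30.0
```

```bash
python3 -m creep '[0,0,0,-0.002,0,0,0, 0,0,0,-0.002,0,0,0, 0,0,0,-0.002,0,0,0]'
```

```text
time: 4.9
ee_pos: [0.5368, -0.2335, 0.0284]
eef_rot: [[-0.276, 0.961, 0.001], [0.961, 0.276, -0.001], [-0.001, 0.001, -1.0]]
force: [0.0, -0.9, 0.1]
finger_gap: 0.0466
gripper_force: 30.0
```

```bash
python3 -m creep '[1,0,0,0,0,0,0, 1,0,0,0,0,0,0, 1,0,0,0,0,0,0, 1,0,0,0,0,0,0, 1,0,0,0,0,0,0, 1,0,0,0.04,0,0,0, 1,0,0,0.09,0,0,0, 1,0,0,0.14,0,0,0]';python3 -m creep '[0.5,0.103,0.2165,0.01,0,0,0, 0.5,0.103,0.2165,0.01,0,0,0, 0.5,0.103,0.2165,0.01,0,0,0, 0.5,0.103,0.2165,0.01,0,0,0, 0.5,0.103,0.2165,0.01,0,0,0, 0.5,0.103,0.2165,0.01,0,0,0, 0.5,0.103,0.2165,0.01,0,0,0]';python3 - <<'E'
from cell import r
import cv2,numpy as np
c=r.capture('wrist'); np.savez('pics/w3.npz',**c); 
t=r.capture('top');cv2.imwrite('pics/t3.png',t['img']); print(r.observe()['ee_pos'])
cv2.imwrite('pics/w3.png',np.hstack([c['img'][:,100:420],cv2.resize(t['img'][150:280,280:420],None,fx=2.9,fy=2.9)[:384-7+7-7]]) if 0 else c['img'])
cv2.imwrite('pics/t3c.png',cv2.resize(t['img'][160:275,285:425],None,fx=3,fy=3))
E
```

```text
time: 5.7
ee_pos: [0.5358, -0.2329, 0.1684]
eef_rot: [[-0.276, 0.961, -0.002], [0.961, 0.276, 0.001], [0.002, -0.001, -1.0]]
force: [0.8, -1.1, 0.2]
finger_gap: 0.0866
gripper_force: 0.0
time: 6.4
ee_pos: [0.6392, -0.0158, 0.1774]
eef_rot: [[-0.279, 0.96, -0.001], [0.96, 0.279, -0.001], [-0.0, -0.001, -1.0]]
force: [-0.3, -0.3, 0.3]
finger_gap: 0.0455
gripper_force: 0.0
[ 0.63866209 -0.01764589  0.17735584]
```

View pics/w3.png

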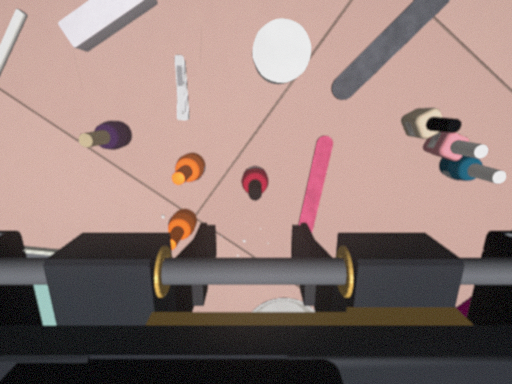

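View pics/t3c.png

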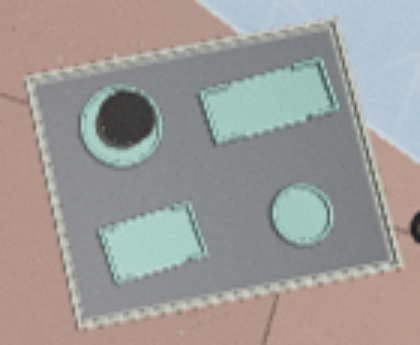

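The tub sits inside the wide holder. In the wrist view the red bottle's cap top is at about (256,190) and its body at about (255,182).

```bash
python3 - <<'E'
import numpy as np,cv2
from h import px2w
c=np.load('pics/w3.npz'); t=np.load('pics/top0.npz')
print(px2w(256,191,.072,c),px2w(255,181,.035,c))
print('tub',px2w(285+(125.5)/3-.33,160+121/3-.33,.05,t))
cv2.imwrite('pics/w3c.png',cv2.resize(c['img'][150:220,210:310],None,fx=6,fy=6,interpolation=cv2.INTER_CUBIC))
E
```

```text
[ 0.64068081 -0.01396026  0.072     ] [ 0.63975733 -0.01360439  0.035     ]
tub [ 0.53291292 -0.23125727  0.05      ]
```

View pics/w3c.png

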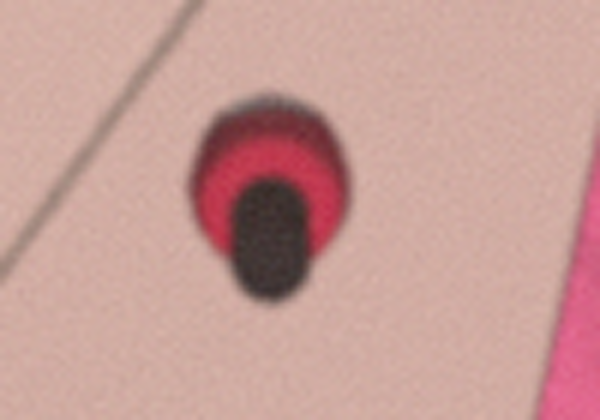

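```bash
python3 -m creep '[0.5,0.001,0.001,-0.05,0,0,0, 0.5,0.001,0.001,-0.1,0,0,0, 0.5,0.001,0.001,-0.125,0,0,0, 0.5,0.001,0.001,-0.134,0,0,0, 0.5,0.001,0.001,-0.134,0,0,0, 0,0.001,0.001,-0.134,0,0,0, 0,0.001,0.001,-0.134,0,0,0, 0,0.001,0.001,-0.134,0,0,0]'; python3 -m creep '[0,0,0,0,0,0,0, 0,0,0,0,0,0,0, 0,0,0,0,0,0,0, 0,0,0,0,0,0,0]'
```

```text
time: 7.3
ee_pos: [0.6416, -0.0161, 0.0456]
eef_rot: [[-0.276, 0.961, 0.003], [0.961, 0.276, -0.001], [-0.002, 0.003, -1.0]]
force: [0.4, -0.2, -0.2]
finger_gap: 0.027
gripper_force: 0.0
time: 7.7
ee_pos: [0.6408, -0.0157, 0.0444]
eef_rot: [[-0.277, 0.961, 0.001], [0.961, 0.277, -0.0], [-0.0, 0.001, -1.0]]
force: [-1.0, 0.1, 4.2]
finger_gap: 0.012
gripper_force: 30.0
```

```bash
python3 -m creep '[0,0,0,0.03,0,0,0, 0,0,0,0.07,0,0,0, 0,0,0,0.12,0,0,0, 0,0,0,0.12,0,0,0]'; python3 -m creep '[0,-0.02,-0.041,0,0,0,0, 0,-0.042,-0.083,0,0,0,0, 0,-0.063,-0.125,0,0,0,0, 0,-0.084,-0.167,0,0,0,0, 0,-0.105,-0.208,0,0,0,0, 0,-0.126,-0.25,0,0,0,0, 0,-0.147,-0.292,0,0,0,0, 0,-0.168,-0.333,0,0,0,0]'; python3 -m creep '[0,-0.019,-0.038,0,0,0,0, 0,-0.019,-0.038,0,0,0,0, 0,-0.019,-0.038,0,0,0,0]'; python3 - <<'E'
from cell import r
import cv2,numpy as np
c=r.capture('wrist'); np.savez('pics/w4.npz',**c); cv2.imwrite('pics/w4.png',c['img']); print(r.observe()['ee_pos'])
E
```

```text
time: 8.1
ee_pos: [0.6453, -0.0165, 0.1708]
eef_rot: [[-0.277, 0.961, 0.014], [0.961, 0.277, -0.003], [-0.007, 0.013, -1.0]]
force: [0.7, -0.2, 0.4]
finger_gap: 0.0119
gripper_force: 30.0
time: 8.9
ee_pos: [0.471, -0.35, 0.1628]
eef_rot: [[-0.276, 0.961, -0.001], [0.961, 0.276, 0.001], [0.001, -0.001, -1.0]]
force: [1.5, -0.3, -0.3]
finger_gap: 0.0122
gripper_force: 30.0
time: 9.2
ee_pos: [0.4524, -0.3871, 0.1627]
eef_rot: [[-0.274, 0.962, -0.001], [0.962, 0.274, 0.002], [0.002, -0.0, -1.0]]
force: [0.1, 0.3, -1.2]
finger_gap: 0.0119
gripper_force: 30.0
[ 0.45289677 -0.38588864  0.16279215]
```

View pics/w4.png

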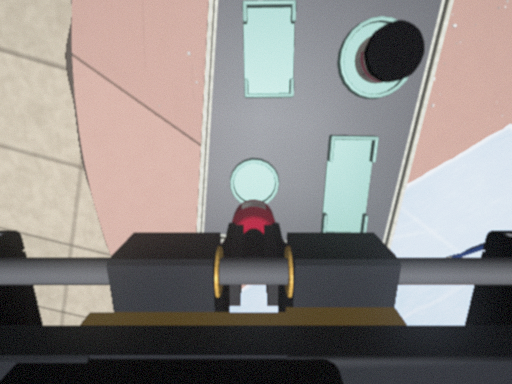

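The bottle hangs upright. The small holder centre is at (254,182), the tub is seated in the wide holder, and the short holder is at about (270,50).

```bash
python3 - <<'E'
import numpy as np
from h import px2w
c=np.load('pics/w4.npz')
print(px2w(254,182,.013,c), px2w(270,50,.015,c),px2w(349,184,.015,c))
E
python3 -m creep '[0,0.001,0,-0.04,0,0,0, 0,0.001,0,-0.08,0,0,0, 0,0.001,0,-0.1,0,0,0, 0,0.001,0,-0.106,0,0,0, 0,0.001,0,-0.106,0,0,0, 0,0.001,0,-0.106,0,0,0]'
```

```text
[ 0.45279702 -0.38760785  0.013     ] [ 0.43181758 -0.25715269  0.015     ] [ 0.55265456 -0.36116734  0.015     ]
time: 9.85
ee_pos: [0.4555, -0.3867, 0.0587]
eef_rot: [[-0.278, 0.961, 0.001], [0.961, 0.278, -0.001], [-0.002, 0.001, -1.0]]
force: [0.2, -0.7, -0.3]
finger_gap: 0.012
gripper_force: 30.0
```

```bash
python3 -m creep '[0,-0.002,0,-0.003,0,0,0, 0,-0.002,0,-0.006,0,0,0, 0,-0.002,0,-0.007,0,0,0, 0,-0.002,0,-0.007,0,0,0]'
```

```text
time: 10.25
ee_pos: [0.4523, -0.3868, 0.0509]
eef_rot: [[-0.276, 0.961, 0.0], [0.961, 0.276, -0.0], [-0.0, 0.0, -1.0]]
force: [0.3, 0.4, -0.8]
finger_gap: 0.0121
gripper_force: 30.0
```

```bash
python3 -m creep '[0,0,0,-0.001,0,0,0, 0,0,0,-0.001,0,0,0, 0,0,0,-0.001,0,0,0]'
```

```text
time: 10.55
ee_pos: [0.4525, -0.3871, 0.0504]
eef_rot: [[-0.276, 0.961, 0.0], [0.961, 0.276, -0.001], [-0.001, 0.0, -1.0]]
force: [-0.8, 0.5, 6.0]
finger_gap: 0.0122
gripper_force: 30.0
```

```bash
python3 -m creep '[0.6,0,0,0,0,0,0, 0.6,0,0,0,0,0,0, 0.6,0,0,0,0,0,0, 0.6,0,0,0,0,0,0, 0.6,0,0,0.03,0,0,0, 0.6,0,0,0.08,0,0,0, 0.6,0,0,0.125,0,0,0, 0.6,0,0,0.125,0,0,0]'; python3 -m creep '[0.8,0.013,0.048,0,0,0,-0.1, 0.8,0.026,0.096,0,0,0,-0.22, 0.8,0.039,0.144,0,0,0,-0.35, 0.8,0.052,0.192,0,0,0,-0.48, 0.8,0.065,0.24,0,0,0,-0.61, 0.8,0.078,0.288,0,0,0,-0.74, 0.8,0.091,0.336,0,0,0,-0.87, 0.8,0.104,0.384,0,0,0,-1.02]';  python3 -m creep '[0.8,0.0715,0.256,0,0,0,0, 0.8,0.0715,0.256,0,0,0,0, 0.8,0.0715,0.256,0,0,0,0, 0.8,0.0715,0.256,0,0,0,0, 0.8,0.0715,0.256,0,0,0,0, 0.8,0.0715,0.256,0,0,0,0, 0.8,0.0715,0.256,0,0,0,0, 0.8,0.0715,0.256,0,0,0,0]';python3 - <<'E'
from cell import r
import cv2,numpy as np
c=r.capture('wrist'); np.savez('pics/w5.npz',**c); t=r.capture('top')
a=cv2.resize(c['img'][90:240,150:350],None,fx=4,fy=4,interpolation=cv2.INTER_CUBIC)
b=cv2.resize(t['img'][160:275,285:425],None,fx=1.6,fy=1.6); a[:b.shape[0],-b.shape[1]:]=b
cv2.imwrite('pics/w5.png',a); print(r.observe()['ee_pos'])
E
```

```text
time: 11.35
ee_pos: [0.4555, -0.3903, 0.1812]
eef_rot: [[-0.276, 0.961, 0.009], [0.961, 0.277, -0.011], [-0.013, 0.006, -1.0]]
force: [1.9, -1.1, 0.2]
finger_gap: 0.0518
gripper_force: 0.0
time: 12.15
ee_pos: [0.5547, -0.0068, 0.174]
eef_rot: [[0.665, 0.747, -0.001], [0.747, -0.665, 0.0], [-0.0, -0.001, -1.0]]
force: [-0.1, -1.1, -0.3]
finger_gap: 0.0697
gripper_force: 0.0
time: 12.95
ee_pos: [0.6255, 0.2458, 0.1737]
eef_rot: [[0.661, 0.751, -0.002], [0.751, -0.661, -0.001], [-0.003, -0.001, -1.0]]
force: [-0.0, -0.6, -0.3]
finger_gap: 0.0695
gripper_force: 0.0
[0.62581626 0.24479571 0.17423107]
```

View pics/w5.png

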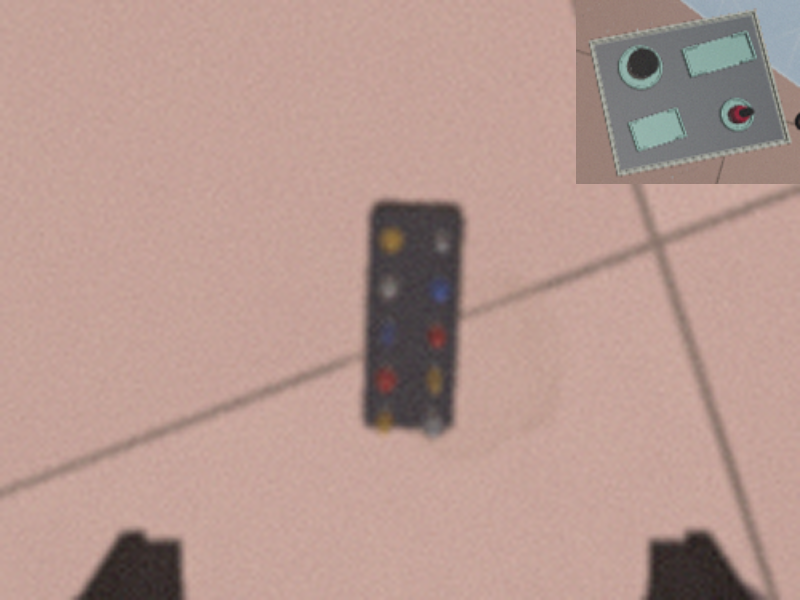

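The bit block's corners in the crop are at (372,203), (463,205), (452,427) and (365,425), and it is nearly square to the fingers. The inset shows the varnish standing in its holder.

```bash
cat >> h.py <<'E'
def rect(c,q,z,f,ox,oy):
    w=np.array([px2w((u+.5)/f-.5+ox,(v+.5)/f-.5+oy,z,c)[:2] for u,v in q]); l=(w[2]+w[3]-w[0]-w[1])/2; s=(w[1]+w[2]-w[0]-w[3])/2
    a=lambda d:np.degrees(np.arctan2(d[1],d[0])).round(1)
    print(w.mean(0).round(4),'len',np.linalg.norm(l).round(4),'wid',np.linalg.norm(s).round(4),'angles',a(l),a(s))
E
python3 - <<'E'
import numpy as np
from h import *
from cell import r
rect(np.load('pics/w5.npz'),[(372,203),(463,205),(452,427),(365,425)],.02,4,150,90)
R=r.observe()['eef_rot'];print(r.observe()['ee_pos'],np.degrees(np.arctan2(R[1][1],R[0][1])))
E
```

```text
[0.6322 0.2555] len 0.0617 wid 0.0243 angles -133.8 -42.8
[0.62581626 0.24479571 0.17423107] -41.48762756078311
```

```bash
python3 -m creep '[0.8,0.0055,0.0095,-0.04,0,0,-0.03, 0.8,0.0055,0.0095,-0.085,0,0,-0.03, 0.8,0.0055,0.0095,-0.125,0,0,-0.03, 0.8,0.0055,0.0095,-0.15,0,0,-0.03, 0.8,0.0055,0.0095,-0.16,0,0,-0.03, 0.8,0.0055,0.0095,-0.16,0,0,-0.03, 0.8,0.0055,0.0095,-0.16,0,0,-0.03]'
```

```text
time: 13.75
ee_pos: [0.6332, 0.2558, 0.0162]
eef_rot: [[0.684, 0.729, 0.002], [0.729, -0.684, 0.0], [0.002, 0.001, -1.0]]
force: [-0.4, -0.2, -0.5]
finger_gap: 0.0697
gripper_force: 0.0
```

```bash
python3 -m creep '[0.8,-0.001,-0.001,-0.005,0,0,0, 0.8,-0.001,-0.001,-0.0095,0,0,0, 0.8,-0.001,-0.001,-0.0095,0,0,0, 0,-0.001,-0.001,-0.0095,0,0,0, 0,-0.001,-0.001,-0.0095,0,0,0, 0,-0.001,-0.001,-0.0095,0,0,0, 0,-0.001,-0.001,-0.0095,0,0,0]'; python3 -m creep '[0,0,0,0,0,0,0, 0,0,0,0,0,0,0, 0,0,0,0,0,0,0, 0,0,0,0,0,0,0]'
```

```text
time: 14.45
ee_pos: [0.631, 0.2555, 0.0053]
eef_rot: [[0.683, 0.73, 0.0], [0.73, -0.683, 0.0], [0.0, 0.0, -1.0]]
force: [1.2, -0.8, 0.4]
finger_gap: 0.045
gripper_force: 0.0
time: 14.85
ee_pos: [0.631, 0.2554, 0.0052]
eef_rot: [[0.683, 0.73, 0.0], [0.73, -0.683, 0.0], [0.0, 0.0, -1.0]]
force: [0.0, 0.2, -0.9]
finger_gap: 0.0255
gripper_force: 30.0
```

```bash
python3 -m creep '[0,0,0,0.03,0,0,0, 0,0,0,0.07,0,0,0, 0,0,0,0.12,0,0,0, 0,0,0,0.15,0,0,0, 0,0,0,0.15,0,0,0]'; python3 -m creep '[0,-0.017,-0.043,0,0,0,0.1, 0,-0.034,-0.087,0,0,0,0.22, 0,-0.051,-0.131,0,0,0,0.35, 0,-0.068,-0.175,0,0,0,0.48, 0,-0.085,-0.219,0,0,0,0.61, 0,-0.103,-0.263,0,0,0,0.74, 0,-0.12,-0.307,0,0,0,0.87, 0,-0.137,-0.351,0,0,0,1.02]';  python3 -m creep '[0,-0.017,-0.044,0,0,0,0, 0,-0.034,-0.088,0,0,0,0, 0,-0.051,-0.131,0,0,0,0, 0,-0.0625,-0.1605,0,0,0,0, 0,-0.0625,-0.1605,0,0,0,0, 0,-0.0625,-0.1605,0,0,0,0]';python3 - <<'E'
from cell import r
import cv2,numpy as np
c=r.capture('wrist'); np.savez('pics/w6.npz',**c); cv2.imwrite('pics/w6.png',c['img'])
R=r.observe()['eef_rot'];print(r.observe()['ee_pos'],np.degrees(np.arctan2(R[1][1],R[0][1])))
E
```

```text
time: 15.35
ee_pos: [0.6346, 0.2564, 0.1614]
eef_rot: [[0.683, 0.73, 0.012], [0.73, -0.683, 0.003], [0.01, 0.007, -1.0]]
force: [0.3, 1.4, -0.4]
finger_gap: 0.0258
gripper_force: 30.0
time: 16.15
ee_pos: [0.4939, -0.0923, 0.1541]
eef_rot: [[-0.253, 0.968, -0.002], [0.968, 0.253, 0.001], [0.001, -0.002, -1.0]]
force: [0.3, -0.0, -0.4]
finger_gap: 0.0258
gripper_force: 30.0
time: 16.75
ee_pos: [0.4325, -0.2513, 0.1542]
eef_rot: [[-0.246, 0.969, -0.002], [0.969, 0.246, 0.002], [0.002, -0.001, -1.0]]
force: [-0.4, 0.3, -0.9]
finger_gap: 0.0261
gripper_force: 30.0
[ 0.43267988 -0.25041081  0.15434214] 14.316488808271233
```

View pics/w6.png

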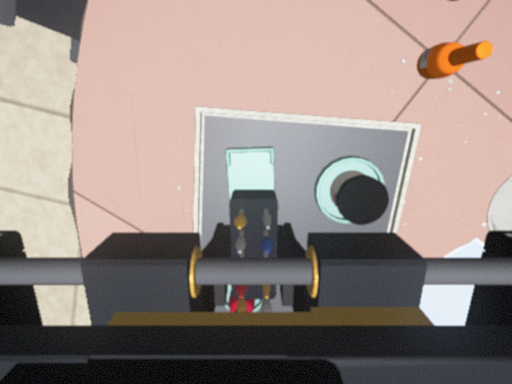

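The block hangs level. The far edge of the short holder runs from (227,151) to (274,148), nearly square to the block.

```bash
python3 - <<'E'
import numpy as np
from h import px2w
c=np.load('pics/w6.npz')
a,b=px2w(227,151,.015,c)[:2],px2w(274,148,.015,c)[:2];d=b-a
print(a,b,np.linalg.norm(d),np.degrees(np.arctan2(d[1],d[0])))
n=np.array([d[1],-d[0]])/np.linalg.norm(d); print((a+b)/2+.043*n)
E
python3 -m creep '[0,-0.0005,-0.0055,-0.04,0,0,0.02, 0,-0.0005,-0.0055,-0.08,0,0,0.02, 0,-0.0005,-0.0055,-0.11,0,0,0.02, 0,-0.0005,-0.0055,-0.12,0,0,0.02, 0,-0.0005,-0.0055,-0.12,0,0,0.02, 0,-0.0005,-0.0055,-0.12,0,0,0.02]'
```

```text
[ 0.39716669 -0.22429481] [ 0.44307213 -0.20958036] 0.048206056693136885 17.772646495757684
[ 0.43324476 -0.25788542]
time: 17.4
ee_pos: [0.4337, -0.2567, 0.0359]
eef_rot: [[-0.268, 0.963, 0.001], [0.963, 0.268, -0.001], [-0.001, 0.001, -1.0]]
force: [0.7, 0.7, -0.2]
finger_gap: 0.0262
gripper_force: 30.0
```

```bash
python3 -m creep '[0,-0.001,0,-0.01,0,0,0, 0,-0.001,0,-0.018,0,0,0, 0,-0.001,0,-0.022,0,0,0, 0,-0.001,0,-0.022,0,0,0, 0,-0.001,0,-0.022,0,0,0]'
```

```text
time: 17.9
ee_pos: [0.4319, -0.2571, 0.0132]
eef_rot: [[-0.267, 0.964, -0.0], [0.964, 0.267, 0.0], [0.0, -0.0, -1.0]]
force: [-0.1, -0.2, 0.3]
finger_gap: 0.0258
gripper_force: 30.0
```

```bash
python3 -m creep '[0,0,0,-0.0015,0,0,0, 0,0,0,-0.0023,0,0,0, 0,0,0,-0.0023,0,0,0, 0,0,0,-0.0023,0,0,0]'
```

```text
time: 18.3
ee_pos: [0.432, -0.2571, 0.0111]
eef_rot: [[-0.267, 0.964, 0.0], [0.964, 0.267, -0.0], [-0.0, 0.0, -1.0]]
force: [-0.7, -0.2, 1.7]
finger_gap: 0.0258
gripper_force: 30.0
```

```bash
python3 -m creep '[0.6,0,0,0,0,0,0, 0.6,0,0,0,0,0,0, 0.6,0,0,0,0,0,0, 0.6,0,0,0,0,0,0, 0.6,0,0,0.03,0,0,0, 0.6,0,0,0.08,0,0,0, 0.6,0,0,0.125,0,0,0, 0.6,0,0,0.165,0,0,0]'; python3 -m creep '[0.8,0.003,0.045,0,0,0,-0.13, 0.8,0.006,0.09,0,0,0,-0.26, 0.8,0.009,0.135,0,0,0,-0.39, 0.8,0.012,0.18,0,0,0,-0.52, 0.8,0.015,0.225,0,0,0,-0.65, 0.8,0.018,0.27,0,0,0,-0.78, 0.8,0.021,0.315,0,0,0,-0.91, 0.8,0.023,0.361,0,0,0,-1.03]';  python3 -m creep '[0.8,0,0,0,0,0,0, 0.8,0,0,0,0,0,0]';python3 - <<'E'
from cell import r
import cv2,numpy as np
c=r.capture('wrist'); np.savez('pics/w7.npz',**c); t=r.capture('top')
a=cv2.resize(c['img'][90:240,150:350],None,fx=4,fy=4,interpolation=cv2.INTER_CUBIC)
b=cv2.resize(t['img'][160:275,285:425],None,fx=1.6,fy=1.6); a[:b.shape[0],-b.shape[1]:]=b
cv2.imwrite('pics/w7.png',a)
R=r.observe()['eef_rot'];print(r.observe()['ee_pos'],np.degrees(np.arctan2(R[1][1],R[0][1])))
E
```

```text
time: 19.1
ee_pos: [0.4319, -0.2569, 0.1779]
eef_rot: [[-0.267, 0.964, 0.001], [0.964, 0.267, -0.0], [-0.001, 0.0, -1.0]]
force: [1.4, -0.1, 0.5]
finger_gap: 0.0526
gripper_force: 0.0
time: 19.9
ee_pos: [0.4547, 0.0959, 0.1759]
eef_rot: [[0.679, 0.734, 0.0], [0.734, -0.679, -0.0], [0.0, 0.0, -1.0]]
force: [0.9, -0.2, 0.0]
finger_gap: 0.0697
gripper_force: 0.0
time: 20.1
ee_pos: [0.4544, 0.0949, 0.1758]
eef_rot: [[0.672, 0.74, -0.0], [0.74, -0.672, -0.0], [-0.001, 0.0, -1.0]]
force: [0.2, -0.7, 0.5]
finger_gap: 0.0697
gripper_force: 0.0
[0.45472514 0.09336457 0.17578347] -42.45804509218839
```

View pics/w7.png

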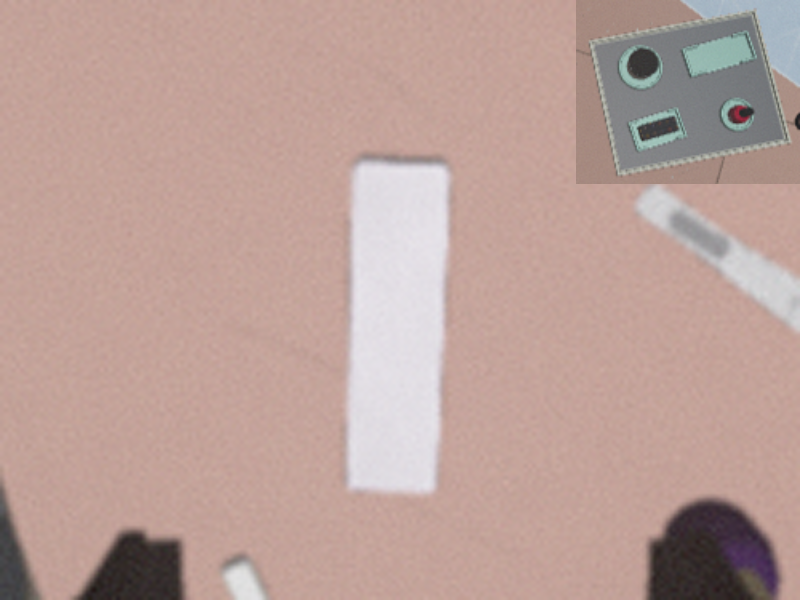

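The buffer's corners are at (357,163), (449,165), (437,493) and (347,490). The inset shows the bit block seated in the short holder.

```bash
python3 - <<'E'
import numpy as np
from h import *
rect(np.load('pics/w7.npz'),[(357,163),(449,165),(437,493),(347,490)],.026,4,150,90)
E
```

```text
[0.456  0.1048] len 0.0905 wid 0.0246 angles -134.4 -44.0
```

```bash
python3 -m creep '[0.6,0.0015,0.0105,-0.04,0,0,-0.03, 0.6,0.0015,0.0105,-0.085,0,0,-0.03, 0.6,0.0015,0.0105,-0.125,0,0,-0.03, 0.6,0.0015,0.0105,-0.15,0,0,-0.03, 0.6,0.0015,0.0105,-0.16,0,0,-0.03, 0.6,0.0015,0.0105,-0.16,0,0,-0.03, 0.6,0.0015,0.0105,-0.16,0,0,-0.03]'
```

```text
time: 20.9
ee_pos: [0.4571, 0.1039, 0.0166]
eef_rot: [[0.698, 0.716, 0.001], [0.716, -0.698, -0.0], [0.001, 0.001, -1.0]]
force: [-0.1, 0.0, 0.1]
finger_gap: 0.0524
gripper_force: 0.0
```

```bash
python3 -m creep '[0.6,0,0.001,-0.005,0,0,0, 0.6,0,0.001,-0.009,0,0,0, 0.6,0,0.001,-0.009,0,0,0, 0,0,0.001,-0.009,0,0,0, 0,0,0.001,-0.009,0,0,0, 0,0,0.001,-0.009,0,0,0, 0,0,0.001,-0.009,0,0,0]'; python3 -m creep '[0,0,0,0,0,0,0, 0,0,0,0,0,0,0, 0,0,0,0,0,0,0]'
```

```text
time: 21.6
ee_pos: [0.4564, 0.1057, 0.007]
eef_rot: [[0.697, 0.717, 0.0], [0.717, -0.697, 0.0], [0.0, 0.0, -1.0]]
force: [-0.4, 0.5, -0.1]
finger_gap: 0.0282
gripper_force: 0.0
time: 21.9
ee_pos: [0.4564, 0.1057, 0.0069]
eef_rot: [[0.697, 0.717, 0.0], [0.717, -0.697, 0.0], [0.0, 0.0, -1.0]]
force: [-0.1, -0.8, 1.6]
finger_gap: 0.0255
gripper_force: 30.0
```

```bash
python3 -m creep '[0,0,0,0.03,0,0,0, 0,0,0,0.07,0,0,0, 0,0,0,0.12,0,0,0, 0,0,0,0.15,0,0,0, 0,0,0,0.15,0,0,0]'; python3 -m creep '[0,0.009,-0.044,0,0,0,0.13, 0,0.018,-0.088,0,0,0,0.26, 0,0.027,-0.132,0,0,0,0.39, 0,0.036,-0.176,0,0,0,0.52, 0,0.045,-0.22,0,0,0,0.65, 0,0.054,-0.264,0,0,0,0.78, 0,0.063,-0.308,0,0,0,0.91, 0,0.072,-0.352,0,0,0,1.037]';  python3 -m creep '[0,0.009,-0.04,0,0,0,0, 0,0.018,-0.08,0,0,0,0, 0,0.026,-0.119,0,0,0,0, 0,0.026,-0.119,0,0,0,0, 0,0.026,-0.119,0,0,0,0]';python3 - <<'E'
from cell import r
import cv2,numpy as np
c=r.capture('wrist'); np.savez('pics/w8.npz',**c); cv2.imwrite('pics/w8.png',c['img'])
R=r.observe()['eef_rot'];print(r.observe()['ee_pos'],np.degrees(np.arctan2(R[1][1],R[0][1])))
E
```

```text
time: 22.4
ee_pos: [0.4592, 0.1057, 0.1608]
eef_rot: [[0.697, 0.717, 0.01], [0.717, -0.697, -0.0], [0.007, 0.007, -1.0]]
force: [0.6, 0.8, -0.1]
finger_gap: 0.0256
gripper_force: 30.0
time: 23.2
ee_pos: [0.5275, -0.2477, 0.1552]
eef_rot: [[-0.267, 0.964, -0.002], [0.964, 0.267, 0.002], [0.002, -0.002, -1.0]]
force: [0.3, 0.7, -0.1]
finger_gap: 0.0259
gripper_force: 30.0
time: 23.7
ee_pos: [0.5532, -0.3654, 0.1547]
eef_rot: [[-0.261, 0.965, -0.003], [0.965, 0.261, 0.003], [0.003, -0.002, -1.0]]
force: [0.4, 0.7, -0.4]
finger_gap: 0.0261
gripper_force: 30.0
[ 0.55309736 -0.36413499  0.15498457] 15.190182327436556
```

View pics/w8.png

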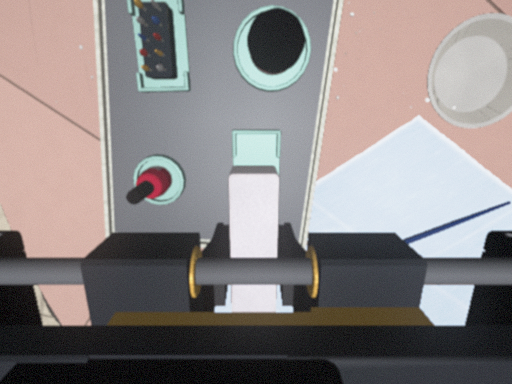

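The buffer is level and in line with the long holder, whose far edge runs from (232,130) to (281,130). The other three items sit in their holders.

```bash
python3 - <<'E'
import numpy as np
from h import px2w
c=np.load('pics/w8.npz')
a,b=px2w(232,130,.015,c)[:2],px2w(281,130,.015,c)[:2];d=b-a
print(a,b,np.linalg.norm(d),np.degrees(np.arctan2(d[1],d[0])))
n=np.array([d[1],-d[0]])/np.linalg.norm(d); print((a+b)/2+.058*n)
E
python3 -m creep '[0,0.001,0,-0.04,0,0,0, 0,0.001,0,-0.08,0,0,0, 0,0.001,0,-0.11,0,0,0, 0,0.001,0,-0.115,0,0,0, 0,0.001,0,-0.115,0,0,0, 0,0.001,0,-0.115,0,0,0]'
```

```text
[ 0.51727525 -0.31712625] [ 0.56492071 -0.3043361 ] 0.04933231937536558 15.026470504680956
[ 0.55613537 -0.36674793]
time: 24.35
ee_pos: [0.5564, -0.3654, 0.0435]
eef_rot: [[-0.263, 0.965, 0.002], [0.965, 0.263, -0.002], [-0.002, 0.001, -1.0]]
force: [-0.1, -0.7, -0.2]
finger_gap: 0.0255
gripper_force: 30.0
```

```bash
python3 -m creep '[0,0,-0.001,-0.012,0,0,0, 0,0,-0.001,-0.022,0,0,0, 0,0,-0.001,-0.026,0,0,0, 0,0,-0.001,-0.026,0,0,0, 0,0,-0.001,-0.026,0,0,0]'
```

```text
time: 24.85
ee_pos: [0.5553, -0.3664, 0.0157]
eef_rot: [[-0.262, 0.965, -0.0], [0.965, 0.262, 0.0], [0.0, -0.0, -1.0]]
force: [0.3, -1.4, -0.3]
finger_gap: 0.0258
gripper_force: 30.0
```

```bash
python3 -m creep '[0,0,0,-0.002,0,0,0, 0,0,0,-0.003,0,0,0, 0,0,0,-0.003,0,0,0, 0,0,0,-0.003,0,0,0]'
```

```text
time: 25.25
ee_pos: [0.5554, -0.3664, 0.013]
eef_rot: [[-0.263, 0.965, 0.0], [0.965, 0.263, -0.0], [-0.0, 0.0, -1.0]]
force: [-0.0, -0.7, 0.6]
finger_gap: 0.0257
gripper_force: 30.0
```

```bash
python3 -m creep '[0.6,0,0,0,0,0,0, 0.6,0,0,0,0,0,0, 0.6,0,0,0,0,0,0, 0.6,0,0,0,0,0,0, 0.6,0,0,0.03,0,0,0, 0.6,0,0,0.08,0,0,0, 0.6,0,0,0.125,0,0,0, 0.6,0,0,0.165,0,0,0]'; python3 -m creep '[0.6,0.01,0.05,0,0,0,0, 0.6,0.02,0.1,0,0,0,0, 0.6,0.03,0.15,0,0,0,0, 0.6,0.04,0.2,0,0,0,0, 0.6,0.05,0.25,0,0,0,0, 0.6,0.05,0.3,0,0,0,0, 0.6,0.05,0.35,0,0,0,0, 0.6,0.05,0.35,0,0,0,0]'
python3 - <<'E'
from cell import r
import cv2,numpy as np
c=r.capture('top'); Z=c['range_z']; v,u=np.indices(Z.shape)
K=c['intrinsics'];X=np.stack([(u-K[0,2])/K[0,0]*Z,(v-K[1,2])/K[1,1]*Z,Z],-1)
W=(X-c['t'])@c['R']
i=c['img'].astype(int)
ref=np.load('pics/top0.npz')['img'].astype(int)
for n,(x,y),rad in [('tub',(.535,-.233),.022),('varn',(.453,-.387),.018),('bits',(.432,-.257),.03),('buf',(.5555,-.366),.04),('wtub',(.627,.114),.02),('purp',(.478,-.0105),.015)]:
    m=(np.hypot(W[...,0]-x,W[...,1]-y)<rad)&(Z>0); q=W[m]
    hi=q[q[:,2]>.018]
    print(n,m.sum(),'z pct',np.percentile(q[:,2],[5,50,75,95,99]).round(4),'hi centre',hi[:,:2].mean(0).round(4) if len(hi) else None)
    if n in('bits','buf') and len(hi)>5:
        (p,s,a)=cv2.minAreaRect(hi[:,:2].astype(np.float32)*1000);print('  ',p,s,a)
for n,(a,b,cc,d) in dict(wtub=(155,185,182,208),purp=(212,235,232,252),or1=(180,200,237,255),or2=(177,198,263,281)).items():
    print(n,'img diff',np.abs(i-ref)[a:b,cc:d].mean().round(1))
s=r.observe();print(s['ee_pos'],s['time'])
E
```

```text
time: 26.05
ee_pos: [0.5555, -0.3665, 0.1802]
eef_rot: [[-0.263, 0.965, 0.001], [0.965, 0.263, -0.001], [-0.001, 0.001, -1.0]]
force: [1.0, 0.1, -0.3]
finger_gap: 0.0518
gripper_force: 0.0
time: 26.85
ee_pos: [0.604, -0.0102, 0.1778]
eef_rot: [[-0.269, 0.963, -0.002], [0.963, 0.269, 0.002], [0.003, -0.001, -1.0]]
force: [-0.5, -0.2, -0.6]
finger_gap: 0.052
gripper_force: 0.0
tub 263 z pct [0.0075 0.0498 0.0512 0.0531 0.0539] hi centre [ 0.534  -0.2323]
varn 187 z pct [0.0042 0.0379 0.0459 0.078  0.0792] hi centre [ 0.4523 -0.382 ]
bits 410 z pct [0.0034 0.0244 0.0269 0.0446 0.0492] hi centre [ 0.433  -0.2565]
   (433.2110595703125, -256.5010681152344) (25.751827239990234, 59.1675910949707) 15.725831985473633
buf 689 z pct [0.0021 0.0082 0.0315 0.034  0.0353] hi centre [ 0.5559 -0.3659]
   (556.5717163085938, -365.91973876953125) (26.49885368347168, 78.8335189819336) 15.187768936157227Traceback (most recent call last):
  File "<stdin>", line 11, in <module>
    return _quantile_unchecked(
        a, q, axis, out, overwrite_input, method, keepdims, weights)
    return _ureduce(a,
                    func=_quantile_ureduce_func,
    ...<5 lines>...
                    overwrite_input=overwrite_input,
                    method=method)
    r = func(a, **kwargs)
    result = _quantile(arr,
                       quantiles=q,
    ...<2 lines>...
                       out=out,
                       weights=wgt)
    slices_having_nans = np.isnan(arr[-1, ...])
                                  ~~~^^^^^^^^^
IndexError: index -1 is out of bounds for axis 0 with size 0
```

All four items measure at the right height and position: tub top 50 mm, cap 78 mm, bit block 26/49 mm, buffer 32 mm. The script stopped before checking the look-alikes from above because the arm hid them. No move came near them, and the gripper is clear of everything.

```bash
python3 -c "
from cell import r
print(r.sign_off())"
```

```text
the job is handed in; nothing more can be done
None
```

The job is handed in at about 27 s: the black-lidded tub, red varnish, bit block and white buffer each stand upright on the floor of their own holder, and I never gripped or went near the white-lidded tub, purple varnish or orange bottles, though a final overhead check of them was blocked by the arm.

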